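# Tip a cover plate out of its fitted tray and stand it on the easel

## Task

Get the brass cover plate out of the grey fitted tray and stand it on the blue easel for inspection. It lies flush in its lane, so slide it along until its end hangs well out over the trough at the robot's end of the tray, then press that end down into the trough so that the other end tips up and the plate stays leaning there; pinch the raised end, lift the plate out, and leave it standing with the same lower end on the easel's foot ledge, square to the easel and leaning back on its panel. Leave the silver plate in its lane and the tape, pen and power meter where they are.

Things in the scene. Friction and masses are not known exactly. Their poses are not given: they have to be found in the camera images.
- tray: Grey fitted tray, fixed, 158 x 106 x 53.5 mm (x, y, z). Origin: centre of its underside; x points away from the robot. Two flat lanes run along x, centred at y = +25.5 and -25.5 mm, 34 mm wide between rails, floor at z = 50 mm, from x = -35 mm (trough's edge) to x = +79 mm, where they are open: no wall behind. Rails up to z = 53.5 mm, flush with the plates.
- well_edge (a point): Mid of the trough's edge: tray x -35, y 0, z 50 mm; axes as tray. The trough crosses the whole tray at its robot end, tray x -71 to -35 mm, 98 mm wide, floor z 4 mm; beyond it an end wall 8 mm thick, 53.5 mm high. A plate pressed in slides down (friction about 0.6), stands on the trough floor and stays leaning on the edge, 50 to 75 degrees from level, upper end 20 to 43 mm over the lane floor.
- brass_plate: The yellow brass cover plate, loose, 92 x 32 x 4 mm (x, y, z), 0.07 to 0.12 kg, dark screw hole (looks only) near either end. Origin: centre of its underside. At the start it lies flat in one of the two lanes (either one), long axis along the lane, near end 3 to 20 mm behind the trough's edge.
- brass_plate_near (a point): Middle of the brass plate's end that faces the trough: plate x = -46 mm, half its thickness up (z = 2 mm).
- brass_plate_far (a point): Middle of the brass plate's other end: plate x = +46 mm, z = 2 mm.
- steel_plate: The silver-white plate, same size, lying in the other lane; leave it there. Origin: centre of its underside.
- easel: Blue inspection easel, fixed on the mat, 86 x 80 mm (x from -37 to +49). Origin on its underside, near the middle; it faces the robot (-x). Base top z = 8 mm. In front a lip, x = -36 to -30 mm, z up to 20 mm. Behind it the foot ledge, to the foot of the panel at x = -14 mm. The panel, 70 mm wide, rises from there 60 degrees from level, 55 mm along the slope: top edge about x = +14, z = 56 mm.
- ledge (a point): Middle of the foot ledge, on its surface: easel x = -21 mm, y = 0, z = 8 mm. Its axes are the easel's.
- black_tape: Roll of black tape lying flat, 58 mm across, 19 mm high; bystander. Origin: centre of its underside.
- marker_pen: White marker pen with a black cap, 135 mm long, 17 mm thick, lying on the bench; bystander. Origin: under its middle.
- power_meter: Brown and black hand-held meter, 162 x 76 x 30 mm, on the bench to the left; bystander. Origin: centre of its underside. Near it hangs the fixed desk lamp's head (x 0.31 to 0.47, y 0 to 0.19 m, from 0.32 m above the bench up), and a tall drawer cabinet stands behind (x over 0.58, y over 0.2 m): an arm swinging in from the left must go round, folded back.

How it is judged:
By the outcome, as a careful person would: the job done as asked, in the order asked, and still so for the second after the job is handed in, with the robot touching nothing.
It also fails if it takes over 59 s, if anything falls off the work surface, if the arm or the gripper's body presses on something with over 40 N, if the wrist force passes 120 N, or if a joint passes its speed limit or range.

## Robot

A 7-joint arm with a two-finger parallel gripper is mounted at the origin on a cart in front of the work surface, level with it; the furniture and walls round the work are solid. World frame = base frame: x ahead of the robot, y to its left, z up, the work surface at z = 0. Lengths are in mm, angles in rad, forces in N, time in s.
With the tool pointing down it reaches from about 425 to 950 mm from the base axis. Payload 4.7 kg.
Tool frame: the origin (TCP) lies where the fingers leave the gripper's body, on its centre line; the fingertips stand 70 mm ahead of it and the grasp point (between the pads) lies 51 mm ahead of it; z points along the fingers, y is the line along which they close (so a half turn about z gives the same grasp; the last joint's range is limited). The gripper opens to 87 mm and grips with 3 to 60 N. Pads are 19 mm wide; open, the fingers measure 117 mm over their backs; the gripper's body (75 mm by 190 mm) begins 51 mm behind the grasp point.
Start: joints at [-1.185, 0.469, -0.049, 1.532, 0.024, 1.141, -0.082], TCP at [271.993, 617.788, 292.273] pointing down, gripper open.
Joint ranges: [-2.59, 2.59], [-0.33, 1.99], [-1.39, 1.29], [0.1, 2.45], [-1.04, 4.18], [0.21, 1.99], [-2.66, 2.66]. Speed limits (rad/s): [2.57, 2.57, 3.14, 3.14, 3.14, 3.14, 3.14].

## Interface

Orientations are given as a unit quaternion [w, x, y, z].
In Python, from bench import ctrl, eyes, order gives the robot as it stands.
- The arm moves only by the tool drive_tool, never from a script. Its arguments are lists of equal length, an entry for each row: "translation": the shift along the tool's x, y, z in mm, a list of three; "angular": the turn, a rotation vector about the tool's x, y, z in degrees, a list of three; "grip": the opening, from 0 (shut) to 1 (fully open). A call has exactly 10 rows; each row shifts and turns the commanded pose from where the row before left it, along the tool's axes as they then stand; what a row does not reach is not made up. A row lasts 1/10 s, in which the tool goes at most 50 mm and 8.59 degrees, less where a joint would pass 70% of its speed; a pose out of reach is approached as far as the arm can. A call is refused whole if a number of a shift passes 50 or a number of a turn 8.59, either way. A call with a gripper value outside its range is refused whole. The fingers move at their own pace and stop on an object; "squeeze" is the grip in N (left out, the last holds). Time passes only in rows, so rows that do not move let the fingers close, or fill a call up. It gives the time, the measured TCP pose, the force, the opening and the grip force at its end, in the units of the state.
- ctrl.observe(): the state, without advancing time (a new reading comes with each control period).
- eyes.camera(name): name is "side" or "top"; returns the picture (384x512x3 uint8, blue, green, red); there is no depth.
- eyes.calibration(name): a dict with "camera_matrix" (3x3 intrinsics, pixels), "R" (3x3) and "t" (3): a world point X has camera coordinates R X + t. Camera axes: x right, y down, z forward; pixel columns grow to the right and rows downward; lengths in mm; the calibration is good to about 2 mm. A picture is of the moment at which its call begins. calibration takes no time and is no camera call.
- order.job_done(): hands the job in; it is judged then, once.
The state is a dict: "time_s": time; "joint_pos": joint angles; "joint_vel": joint speeds; "effort": joint torques, N m; "eef_pos": TCP position; "orientation": TCP orientation; "wrist_force": force on the tool from outside, world axes, zero at the start; "moment": the same for the moment, N m; "opening": finger opening in mm; "gripper_force": force on a finger pad.
Only numpy, scipy, OpenCV 4.12 (cv2) and the standard library are available. Lean on these libraries where they do the work, as an engineer would, in place of code of your own. Each camera call takes 0.05 s, during which the arm holds its last target. There are 200 camera calls.

## Working session

There is one attempt and no reset: what is moved stays moved. The work goes in short steps, Python scripts to look and compute and a tool call to move; the robot and the scene stay as the last step left them, time stands still between calls to the robot, and variables do not carry over. Pictures are saved under pics/ and viewed, at most 10 in all, crops included, and the job is handed in when it is done.

Besides the shell and the picture viewer there is one more tool, called after "Emit:" as a command line: name --argument value ..., lists and objects as JSON in quotes. drive_tool: Moves the arm, as the interface text tells. Its arguments: {"type":"object","properties":{"translation":{"type":"array","items":{"type":"array","items":{"type":"number"}}},"angular":{"type":"array","items":{"type":"array","items":{"type":"number"}}},"grip":{"type":"array","items":{"type":"number"}},"squeeze":{"type":"number"}},"required":["translation","angular","grip"]}

```bash
mkdir -p pics; ls; python3 - <<'E'
from bench import ctrl, eyes
import cv2, numpy as np
for n in("side","top"):
    im=eyes.camera(n); cv2.imwrite(f"pics/{n}0.png",im)
    c=eyes.calibration(n); print(n,c, (-np.array(c["R"]).T@np.array(c["t"])).round())
s=ctrl.observe(); print(s)
E
```

```text
pics
side {'camera_matrix': array([[491.68137758,   0.        , 257.2578276 ],
       [  0.        , 491.68137758, 192.71755422],
       [  0.        ,   0.        ,   1.        ]]), 'R': array([[ 0.97124906, -0.23738859, -0.01794227],
       [-0.19658132, -0.75721182, -0.62288525],
       [ 0.13427976,  0.60850383, -0.78210743]]), 't': array([-504.79603667,  130.15217211, 1291.51290701])} [ 342. -807. 1082.]
top {'camera_matrix': array([[490.5742318 ,   0.        , 246.45156181],
       [  0.        , 490.5742318 , 179.19203478],
       [  0.        ,   0.        ,   1.        ]]), 'R': array([[-0.02346417, -0.99930697,  0.02889645],
       [-0.99396974,  0.02022241, -0.10777384],
       [ 0.1071148 , -0.03125102, -0.9937554 ]]), 't': array([ -32.11465156,  500.05118918, 1253.37487234])} [ 362.   -3. 1300.]
{'time_s': 0.1, 'joint_pos': array([-1.18490314,  0.46940805, -0.04858356,  1.53356733,  0.02412008,
        1.14100957, -0.0822938 ]), 'joint_vel': array([-0.00094719, -0.00346506, -0.00036216, -0.00311763, -0.00114851,
       -0.00216739, -0.00036087]), 'effort': array([ 6.75428164e-04, -5.09173965e+01, -8.12386419e-02, -2.36827523e+01,
       -6.14713132e-02,  3.44903476e-02,  5.81105792e-05]), 'eef_pos': array([271.85252605, 617.38332931, 291.27539691]), 'orientation': array([-1.43543770e-04,  2.05896615e-01,  9.78573333e-01, -8.91541929e-04]), 'wrist_force': array([-0.02569554, -0.27223148, -0.94826553]), 'moment': array([0.01983018, 0.03800892, 0.01540814]), 'gripper_force': 0.0, 'opening': 87.22053532403534}
```

View pics/top0.png

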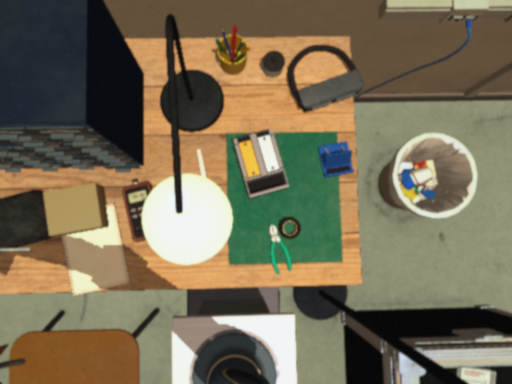

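View pics/side0.png

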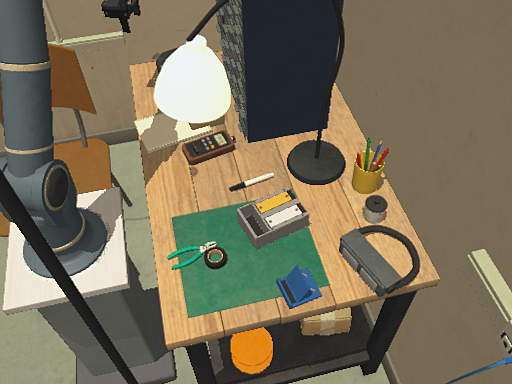

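Top view: brass plate in the left lane at about (250,157), silver at (268,152), trough below at (267,183), easel at (337,158). The side view agrees. Next I'll measure by masks.

```bash
cat > h.py <<'E'
from bench import ctrl, eyes
import cv2, numpy as np
np.set_printoptions(precision=1,suppress=True)
C={n:eyes.calibration(n) for n in("side","top")}
def ray(n,uv,z):
    c=C[n];K,R,t=c["camera_matrix"],c["R"],c["t"]
    uv=np.atleast_2d(np.asarray(uv,float)); o=-R.T@t
    d=(R.T@np.linalg.inv(K)@np.c_[uv,np.ones(len(uv))].T).T
    return o+d*((z-o[2])/d[:,2])[:,None]
def proj(n,X):
    c=C[n];p=(c["R"]@np.atleast_2d(X).T).T+c["t"];p=(c["camera_matrix"]@p.T).T
    return p[:,:2]/p[:,2:]
def mask(im,lo,hi,roi):
    h=cv2.cvtColor(im,cv2.COLOR_BGR2HSV);m=cv2.inRange(h,lo,hi);r=np.zeros_like(m)
    x0,y0,x1,y1=roi;r[y0:y1,x0:x1]=m[y0:y1,x0:x1];
    k,l,s,_=cv2.connectedComponentsWithStats(r)
    return (l==1+np.argmax(s[1:,4])).astype(np.uint8)*255
ROI={"top":(225,120,360,205),"side":(232,180,330,310)}
def rect(n,m,z):
    c=max(cv2.findContours(m,0,1)[0],key=cv2.contourArea)
    ys,xs=np.nonzero(m); P=ray(n,np.c_[xs,ys],z)[:,:2]
    (cx,cy),(w,h),a=cv2.minAreaRect(P.astype(np.float32))
    cov=np.cov(P.T);e,v=np.linalg.eigh(cov);v=v[:,1]*np.sign(v[0,1])
    return P.mean(0),np.degrees(np.arctan2(v[1],v[0])),np.sqrt(12*e[::-1]),(w,h)
E
python3 - <<'E'
from h import *
ims={n:cv2.imread(f"pics/{n}0.png") for n in C}
for n in C:
    im=ims[n]
    for nm,lo,hi,z in(("brass",(15,100,110),(32,255,255),54),("steel",(0,0,190),(180,60,255),54),("easel",(100,90,30),(125,255,255),0)):
        m=mask(im,lo,hi,ROI[n]); print(n,nm,m.astype(bool).sum(),*rect(n,m,z))
a=cv2.resize(ims["top"][120:205,225:360],None,fx=5.9,fy=5.9,interpolation=cv2.INTER_NEAREST)[:500,:800]
cv2.imwrite("pics/z1.png",a)
b=cv2.resize(ims["side"][180:312,230:330],None,fx=4.5,fy=4.5,interpolation=cv2.INTER_NEAREST)
cv2.imwrite("pics/z2.png",b)
E
```

```text
side brass 2635 [612.8 -83. ] -60.134735312152316 [317.2 179.2] (304.5791931152344, 258.8139343261719)
side steel 351 [565.5 -96.2] 14.101912206776499 [90.4 32.7] (91.75050354003906, 32.67548370361328)
side easel 993 [ 557.  -275.5] 78.704744634211 [90.9 82.4] (87.22074890136719, 100.02261352539062)
top brass 2454 [ 589.1 -196.3] 69.59782360198922 [415.4 210.4] (340.1039123535156, 219.1040496826172)
top steel 432 [562.9 -99.6] 14.71098384569363 [89.7 32.8] (91.27564239501953, 32.54800033569336)
top easel 814 [ 553.5 -283.7] 8.905403117685076 [82.4 80.2] (85.47283172607422, 83.21278381347656)
```

View pics/z1.png

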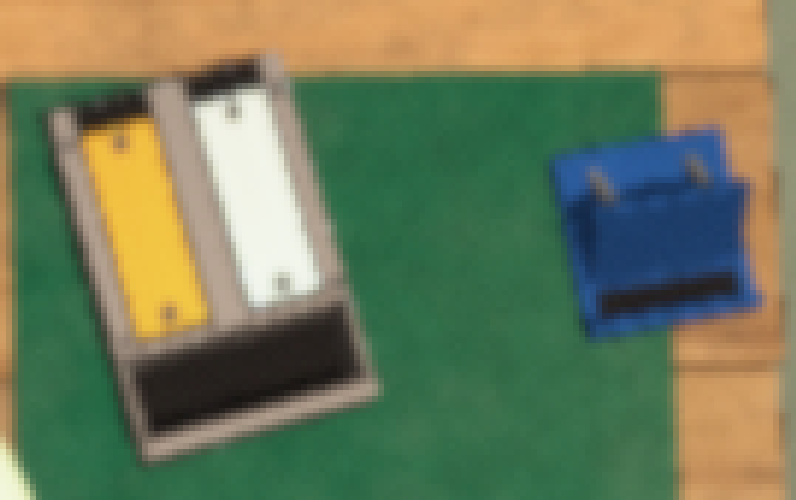

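View pics/z2.png

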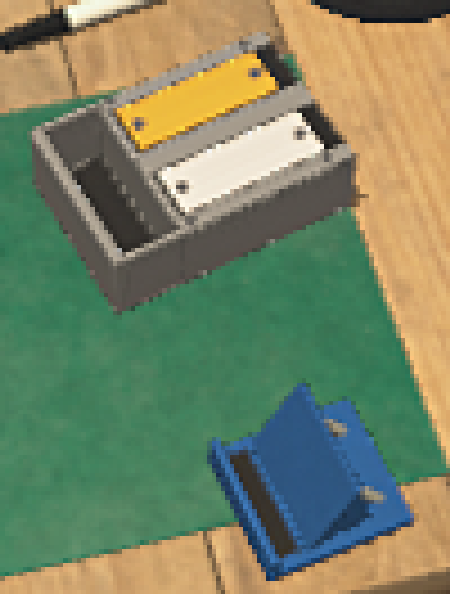

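```bash
python3 - <<'E'
from h import *
ims={n:cv2.imread(f"pics/{n}0.png") for n in C}
for n,roi in(("top",(236,135,262,180)),("side",(254,186,298,216))):
    m=mask(ims[n],(18,150,150),(30,255,255),roi); print(n,"brass",m.astype(bool).sum(),*rect(n,m,54))
T=lambda L:[(225+a/5.9-.5,120+b/5.9-.5) for a,b in L]
S=lambda L:[(230+a/4.5-.5,180+b/4.5-.5) for a,b in L]
def show(n,P):
    print(n,P[:,:2].tolist() if 0 else P[:,:2], P[:,:2].mean(0),[np.linalg.norm(P[i,:2]-P[i-1,:2]).round(1) for i in range(4)],
      [np.degrees(np.arctan2(*(P[i,:2]-P[j,:2])[::-1])).round(1) for i,j in((1,0),(2,3),(0,3),(1,2))])
# order FL, BL, BR, FR
show("tray top",ray("top",T([(148,463),(43,110),(283,53),(382,390)]),53.5))
show("tray side",ray("side",S([(32,130),(262,33),(357,152),(120,262)]),53.5))
def E(n,L):
    P=np.r_[ray(n,L[:1],20),ray(n,L[1:3],8),ray(n,L[3:],20)]; show("easel "+n,P)
E("top",T([(588,330),(552,155),(720,130),(761,297)]))
E("side",S([(210,437),(348,400),(413,520),(272,567)]))
# panel top edge z=56
print("panel top",ray("top",T([(568,200),(748,180)]),56)[:,:2],ray("side",S([(304,383),(368,492)]),56)[:,:2])
tp=(lambda m:m)(0)
E
```

```text
top brass 433 [550.9 -50.1] 14.327453985480362 [92.4 31.8] (92.95092010498047, 31.220718383789062)
side brass 322 [552.4 -47.5] 14.172655486231852 [90.  32.6] (92.25646209716797, 31.681407928466797)
tray top [[ 448.1  -49.1]
 [ 603.6   -6.9]
 [ 627.2 -112.8]
 [ 477.7 -151.5]] [539.2 -80.1] [np.float64(106.5), np.float64(161.1), np.float64(108.4), np.float64(154.4)] [np.float64(15.2), np.float64(14.5), np.float64(106.1), np.float64(102.5)]
tray side [[ 454.4  -44.1]
 [ 603.4   -7.8]
 [ 631.9 -106.3]
 [ 482.4 -145.5]] [543.  -75.9] [np.float64(105.2), np.float64(153.3), np.float64(102.5), np.float64(154.6)] [np.float64(13.7), np.float64(14.7), np.float64(105.4), np.float64(106.1)]
easel top [[ 505.8 -248.8]
 [ 587.6 -237.9]
 [ 597.7 -315.3]
 [ 519.2 -327.4]] [ 552.6 -282.3] [np.float64(79.8), np.float64(82.4), np.float64(78.0), np.float64(79.4)] [np.float64(7.6), np.float64(8.8), np.float64(99.6), np.float64(97.5)]
easel side [[ 507.4 -245.5]
 [ 589.  -235.8]
 [ 600.8 -313.7]
 [ 518.8 -326.6]] [ 554.  -280.4] [np.float64(81.9), np.float64(82.2), np.float64(78.8), np.float64(83.0)] [np.float64(6.8), np.float64(9.0), np.float64(98.0), np.float64(98.6)]
panel top [[ 559.1 -235.4]
 [ 566.5 -315. ]] [[ 558.5 -245.7]
 [ 571.9 -315.1]]
```

Trays and plates agree across both views (yaw ≈14.3°, plates 51 mm apart, easel yaw ≈8.2°). The first move folds the arm back radially.

Emit:
drive_tool --translation '[[0, -25, 0], [0, -30, 0], [0, -30, 0], [0, -30, 0], [0, -30, 0], [0, -30, 0], [0, -30, 0], [0, -25, 0], [0, -10, 0], [0, 0, 0]]' --angular '[[0, 0, 0], [0, 0, 0], [0, 0, 0], [0, 0, 0], [0, 0, 0], [0, 0, 0], [0, 0, 0], [0, 0, 0], [0, 0, 0], [0, 0, 0]]' --grip '[0, 0, 0, 0, 0, 0, 0, 0, 0, 0]'

```text
time_s: 1.1
eef_pos: [175.1, 397.4, 292.3]
orientation: [0.0, 0.206, 0.979, 0.0]
wrist_force: [-0.1, 0.1, 0.2]
opening: 15.0
gripper_force: 0.0
```

```bash
python3 - <<'E'
from h import *
s=ctrl.observe(); np.set_printoptions(precision=4,suppress=True)
print(s["time_s"],s["joint_pos"],s["eef_pos"],s["orientation"],s["opening"])
E
```

```text
1.1 [-1.1747  0.0757 -0.0828  2.0677  0.0076  0.9982 -0.1054] [175.0689 397.4497 292.3432] [0.0001 0.2059 0.9786 0.0001] 14.958972434740824
```

Emit:
drive_tool --translation '[[0, -19, 0], [-2.8, -18.8, 0], [-5.6, -18.2, 0], [-8.2, -17.1, 0], [-10.6, -15.8, 0], [-12.8, -14, 0], [-14.8, -12, 0], [-16.4, -9.6, 0], [-17.6, -7.1, 0], [-18.5, -4.4, 0]]' --angular '[[0, 0, 8.5], [0, 0, 8.5], [0, 0, 8.5], [0, 0, 8.5], [0, 0, 8.5], [0, 0, 8.5], [0, 0, 8.5], [0, 0, 8.5], [0, 0, 8.5], [0, 0, 8.5]]' --grip '[0, 0, 0, 0, 0, 0, 0, 0, 0, 0]'

```text
time_s: 2.1
eef_pos: [98.9, 224.9, 292.7]
orientation: [-0.0, 0.815, 0.58, 0.0]
wrist_force: [-0.0, 0.0, -0.4]
opening: 0.3
gripper_force: 0.0
```

```bash
cat > st.py <<'E'
from h import *
from scipy.spatial.transform import Rotation as Ro
s=ctrl.observe(); np.set_printoptions(precision=3,suppress=True)
q=s["orientation"];R=Ro.from_quat([*q[1:],q[0]]).as_matrix()
p=s["eef_pos"];print("t",s["time_s"],"j",s["joint_pos"],"p",p,"r",np.hypot(*p[:2]),"az",np.degrees(np.arctan2(p[1],p[0])),"op",s["opening"])
print("R",R.tolist() if 0 else R, "yaz",np.degrees(np.arctan2(R[1,1],R[0,1])))
E
python3 st.py
```

```text
t 2.1 j [-1.081 -0.291 -0.188  2.377 -0.062  1.05  -1.563] p [ 98.871 224.938 292.73 ] r 245.70831315949184 az 66.27211972003458 op 0.2655768043636434
R [[ 0.327  0.945 -0.   ]
 [ 0.945 -0.327  0.001]
 [ 0.001 -0.    -1.   ]] yaz -19.094290065219308
```

Emit:
drive_tool --translation '[[-5.6, 35.9, 0], [-5.6, 35.9, 0], [-5.6, 35.9, 0], [-5.6, 35.9, 0], [-5.6, 35.9, 0], [-5.6, 35.9, 0], [-5.6, 35.9, 0], [-5.6, 35.9, 0], [-5.6, 35.9, 0], [-5.6, 35.9, 0]]' --angular '[[0, 0, 8.5], [0, 0, 8.5], [0, 0, 8.5], [0, 0, 8.5], [0, 0, 8.5], [0, 0, 8.5], [0, 0, 8.5], [0, 0, 8.5], [0, 0, 8.5], [0, 0, 8.5]]' --grip '[0, 0, 0, 0, 0, 0, 0, 0, 0, 0]'

```text
time_s: 3.1
eef_pos: [235.6, -79.8, 293.1]
orientation: [0.0, 0.992, -0.123, 0.001]
wrist_force: [0.7, -0.0, -0.8]
opening: 0.8
gripper_force: 0.0
```

```bash
python3 st.py
```

```text
t 3.1 j [-0.083 -0.321  0.18   2.39   0.065  1.067 -1.761] p [235.635 -79.846 293.147] r 248.79586721748444 az -18.71921092748463 op 0.7716008214766898
R [[ 0.97  -0.244  0.002]
 [-0.244 -0.97  -0.   ]
 [ 0.002 -0.    -1.   ]] yaz -104.11629696585631
```

```bash
cat > plan.py <<'E'
from h import *
from scipy.spatial.transform import Rotation as Ro, Slerp
import json
u=np.radians
def cur():
    s=ctrl.observe();q=s["orientation"];return s["eef_pos"],Ro.from_quat([*q[1:],q[0]])
def tool(yaw,tilt=0):
    """tool y along az yaw (level), z down; tilt>0 turns about tool x: tip toward -y side"""
    a=u(yaw);y=np.array([np.cos(a),np.sin(a),0]);z=np.array([0,0,-1.]);x=np.cross(y,z)
    return Ro.from_matrix(np.c_[x,y,z])*Ro.from_euler("x",tilt,degrees=True)
def plan(wps,p=None,R=None):
    """wps: (pos, Rot, rows)"""
    if p is None:p,R=cur()
    out=[]
    for P,Q,n in wps:
        sl=Slerp([0,1],Ro.concatenate([R,Q]))
        prev=R
        for k in range(1,n+1):
            t=prev.inv().apply((np.array(P)-p)/n);N=sl(k/n)
            out.append((t.round(1),(prev.inv()*N).as_rotvec(degrees=True).round(2)));prev=N
        p,R=np.array(P,float),Q
    for i in range(0,len(out),10):
        b=out[i:i+10]
        print("T",json.dumps([x[0].tolist() for x in b]));print("A",json.dumps([x[1].tolist() for x in b]))
E
python3 - <<'E'
from plan import *
p,R=cur(); F=tool(14.35)
d=(F.inv()*R).as_rotvec(degrees=True);print(d)
# 20 rows: rotation all spread over 16
h=Slerp([0,1],Ro.concatenate([R,F]))
plan([((480,-140,220),h(10/16),10),((580,-70,165),F,6),((616.6,-32.2,140),F,4)])
E
```

```text
[ -0.1   0.1 118.5]
T [[25.1, -0.1, 7.4], [25.0, 3.1, 7.4], [24.3, 6.3, 7.4], [23.3, 9.4, 7.4], [21.9, 12.3, 7.4], [20.2, 15.0, 7.4], [18.0, 17.5, 7.4], [15.6, 19.7, 7.3], [13.0, 21.6, 7.3], [10.1, 23.0, 7.3]]
A [[0.01, -0.01, -7.4], [0.01, -0.01, -7.4], [0.01, -0.01, -7.4], [0.01, -0.01, -7.4], [0.01, -0.01, -7.4], [0.01, -0.01, -7.4], [0.01, -0.01, -7.4], [0.01, -0.01, -7.4], [0.01, -0.01, -7.4], [0.01, -0.01, -7.4]]
T [[18.4, 8.6, 9.2], [17.2, 10.9, 9.2], [15.6, 13.0, 9.2], [13.8, 14.9, 9.2], [11.8, 16.6, 9.2], [9.6, 18.0, 9.2], [6.9, 11.2, 6.3], [6.9, 11.2, 6.3], [6.9, 11.2, 6.3], [6.9, 11.2, 6.3]]
A [[0.01, -0.01, -7.4], [0.01, -0.01, -7.4], [0.01, -0.01, -7.4], [0.01, -0.01, -7.4], [0.01, -0.01, -7.4], [0.01, -0.01, -7.4], [0.0, 0.0, 0.0], [0.0, 0.0, 0.0], [0.0, 0.0, 0.0], [0.0, 0.0, 0.0]]
```

Emit:
drive_tool --translation '[[25, 0, 7.4], [25, 3, 7.4], [24.3, 6.3, 7.4], [23.3, 9.4, 7.4], [22, 12.3, 7.4], [20, 15, 7.4], [18, 17.5, 7.4], [15.6, 19.7, 7.3], [13, 21.6, 7.3], [10, 23, 7.3]]' --angular '[[0, 0, -7.4], [0, 0, -7.4], [0, 0, -7.4], [0, 0, -7.4], [0, 0, -7.4], [0, 0, -7.4], [0, 0, -7.4], [0, 0, -7.4], [0, 0, -7.4], [0, 0, -7.4]]' --grip '[0, 0, 0, 0, 0, 0, 0, 0, 0, 0]'

```text
time_s: 4.1
eef_pos: [480.9, -137.4, 217.8]
orientation: [0.001, 0.864, 0.504, -0.0]
wrist_force: [0.7, -0.1, 0.3]
opening: 0.6
gripper_force: 0.0
```

Emit:
drive_tool --translation '[[18.4, 8.6, 9.2], [17.2, 10.9, 9.2], [15.6, 13, 9.2], [13.8, 14.9, 9.2], [11.8, 16.6, 9.2], [9.6, 18, 9.2], [6.9, 11.2, 6.3], [6.9, 11.2, 6.3], [6.9, 11.2, 6.3], [6.9, 11.2, 6.3]]' --angular '[[0, 0, -7.4], [0, 0, -7.4], [0, 0, -7.4], [0, 0, -7.4], [0, 0, -7.4], [0, 0, -7.4], [0, 0, 0], [0, 0, 0], [0, 0, 0], [0, 0, 0]]' --grip '[0, 0, 0, 0, 0, 0, 0, 0, 0, 0]'

```text
time_s: 5.1
eef_pos: [615.0, -27.9, 137.7]
orientation: [0.0, 0.612, 0.791, -0.0]
wrist_force: [0.2, 0.0, 0.2]
opening: 0.6
gripper_force: 0.0
```

```bash
python3 st.py; python3 - <<'E'
from h import *
im=eyes.camera("side")
cv2.imwrite("pics/s1.png",cv2.resize(im[60:312,150:400],None,fx=2.2,fy=2.2))
E
```

```text
t 5.1 j [-0.111  0.54   0.12   1.824 -0.087  0.782  0.307] p [614.975 -27.875 137.668] r 615.6065453382449 az -2.5952410261663905 op 0.6425012597900982
R [[-0.251  0.968  0.   ]
 [ 0.968  0.251 -0.   ]
 [-0.    -0.    -1.   ]] yaz 14.564364304236737
```

View pics/s1.png

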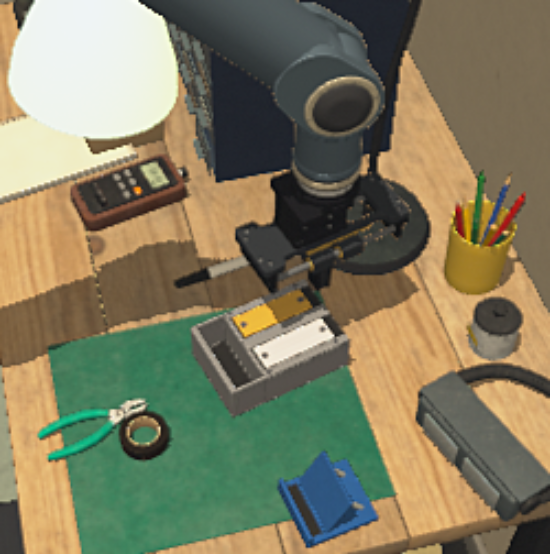

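The gripper is above the far end, with the brass plate half shaded and tray, steel plate and pen untouched. Next: correct sideways, lower behind the plate end and start pushing.

Emit:
drive_tool --translation '[[-4.6, 0.5, 0], [0, 0, 6], [0, 0, 6], [0, 0, 4.2], [0, 0, 0], [0, -4, 0], [0, -4, 0], [0, -4, 0], [0, -4, 0], [0, 0, 0]]' --angular '[[0, 0, 0.2], [0, 0, 0], [0, 0, 0], [0, 0, 0], [0, 0, 0], [0, 0, 0], [0, 0, 0], [0, 0, 0], [0, 0, 0], [0, 0, 0]]' --grip '[0, 0, 0, 0, 0, 0, 0, 0, 0, 0]'

```text
time_s: 6.15
eef_pos: [602.0, -36.8, 123.4]
orientation: [0.002, 0.613, 0.79, 0.002]
wrist_force: [2.3, 1.4, 6.4]
opening: 0.3
gripper_force: 3.3
```

```bash
python3 st.py; python3 - <<'E'
from h import *
for n,roi in(("top",(236,135,262,190)),("side",(254,186,298,216))):
    m=mask(eyes.camera(n),(14,120,70),(32,255,255),roi);ys,xs=np.nonzero(m);P=ray(n,np.c_[xs,ys],54)[:,:2]-[541,-78]
    a=np.radians(14.35);print(n,(P@[np.cos(a),np.sin(a)]).min(),(P@[np.cos(a),np.sin(a)]).max(),np.median(P@[-np.sin(a),np.cos(a)]))
    m=mask(cv2.imread(f"pics/{n}0.png"),(14,120,70),(32,255,255),roi);ys,xs=np.nonzero(m);P=ray(n,np.c_[xs,ys],54)[:,:2]-[541,-78]
    print("before",(P@[np.cos(a),np.sin(a)]).min(),(P@[np.cos(a),np.sin(a)]).max(),np.median(P@[-np.sin(a),np.cos(a)]))
E
```

```text
t 6.15 j [-0.095  0.542  0.116  1.865 -0.09   0.734  0.323] p [602.014 -36.822 123.362] r 603.1395177758507 az -3.50015653095124 op 0.3071924144100099
R [[-0.249  0.968  0.005]
 [ 0.969  0.249  0.   ]
 [-0.001  0.005 -1.   ]] yaz 14.416936368805183Traceback (most recent call last):
  File "<stdin>", line 3, in <module>
  File "h.py", line 17, in mask
    return (l==1+np.argmax(s[1:,4])).astype(np.uint8)*255
                 ~~~~~~~~~^^^^^^^^^
    return _wrapfunc(a, 'argmax', axis=axis, out=out, **kwds)
    return bound(*args, **kwds)
ValueError: attempt to get argmax of an empty sequence
```

```bash
python3 - <<'E'
from h import *
a=np.radians(14.35)
im=eyes.camera("side")
for n,I in(("side",im),("side",cv2.imread("pics/side0.png"))):
    m=mask(I,(14,120,60),(32,255,255),(250,186,290,216));ys,xs=np.nonzero(m);P=ray(n,np.c_[xs,ys],54)[:,:2]-[541,-78]
    s=P@[np.cos(a),np.sin(a)];print(len(s),s.min(),np.percentile(s,3),s.max(),np.median(P@[-np.sin(a),np.cos(a)]))
cv2.imwrite("pics/s2.png",cv2.resize(im[150:250,220:330],None,fx=5,fy=5,interpolation=cv2.INTER_CUBIC))
E
```

```text
345 -29.950001514674412 -27.644458576352108 63.0393329960416 25.96999114181981
353 -27.67885500398086 -25.38722031709442 66.45633901921126 26.82621094209428
```

View pics/s2.png

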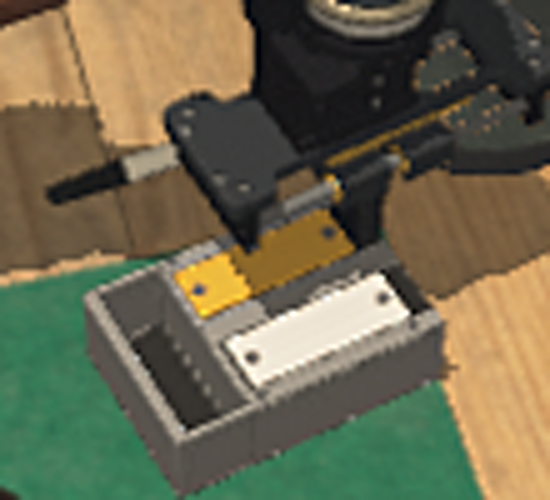

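The finger is behind the plate end and the plate has moved about 2 mm. I'll ease the downward load slightly and push on to check it follows.

Emit:
drive_tool --translation '[[0, 0, -1], [0, 0, 0], [0, -2, 0], [0, -2, 0], [0, -2, 0], [0, -2, 0], [0, -2, 0], [0, 0, 0], [0, 0, 0], [0, 0, 0]]' --angular '[[0, 0, 0], [0, 0, 0], [0, 0, 0], [0, 0, 0], [0, 0, 0], [0, 0, 0], [0, 0, 0], [0, 0, 0], [0, 0, 0], [0, 0, 0]]' --grip '[0, 0, 0, 0, 0, 0, 0, 0, 0, 0]'

```text
time_s: 7.25
eef_pos: [591.2, -39.2, 123.4]
orientation: [0.0, 0.613, 0.79, 0.0]
wrist_force: [3.4, 1.7, 4.9]
opening: 0.9
gripper_force: 3.0
```

```bash
cat > near.py <<'E'
from h import *
a=np.radians(14.35)
im=eyes.camera("side")
m=mask(im,(14,120,60),(32,255,255),(240,186,290,220));ys,xs=np.nonzero(m);P=ray("side",np.c_[xs,ys],54)[:,:2]-[541,-78]
s=P@[np.cos(a),np.sin(a)];print(len(s),s.min(),np.percentile(s,3),s.max(),np.median(P@[-np.sin(a),np.cos(a)]))
E
python3 near.py; python3 st.py
```

```text
352 -42.080687459414946 -39.78770104461686 51.44406253739622 26.11864132812218
t 7.3 j [-0.092  0.53   0.117  1.889 -0.089  0.727  0.327] p [591.17  -39.195 123.35 ] r 592.4680350114263 az -3.7932476512042204 op 0.32153711190924134
R [[-0.249  0.968  0.001]
 [ 0.968  0.249  0.   ]
 [-0.     0.001 -1.   ]] yaz 14.432403674153898
```

The plate follows (near end now about tray x −43). Pushing the remaining 22 mm.

Emit:
drive_tool --translation '[[0, -3, 0], [0, -3, 0], [0, -3, 0], [0, -3, 0], [0, -3, 0], [0, -3, 0], [0, -2, 0], [0, -2, 0], [0, 0, 0], [0, 0, 0]]' --angular '[[0, 0, 0], [0, 0, 0], [0, 0, 0], [0, 0, 0], [0, 0, 0], [0, 0, 0], [0, 0, 0], [0, 0, 0], [0, 0, 0], [0, 0, 0]]' --grip '[0, 0, 0, 0, 0, 0, 0, 0, 0, 0]'

```text
time_s: 8.3
eef_pos: [569.8, -44.7, 123.3]
orientation: [0.0, 0.613, 0.79, 0.0]
wrist_force: [3.7, 1.0, 5.7]
opening: 0.4
gripper_force: 3.1
```

```bash
python3 near.py; python3 st.py
```

```text
360 -64.54785298238696 -61.7995182557843 29.93975629842156 25.955224888119844
t 8.35 j [-0.084  0.503  0.116  1.938 -0.087  0.703  0.336] p [569.86  -44.697 123.35 ] r 571.6098472570775 az -4.484795245910996 op 0.3599401676870316
R [[-0.249  0.968  0.001]
 [ 0.968  0.249  0.   ]
 [-0.     0.001 -1.   ]] yaz 14.4381340419719
```

Emit:
drive_tool --translation '[[0, 3, 0], [0, 0, -10], [0, 0, -10], [0, -15, 0], [0, -22, 0], [0, -25, 0], [0, -22, 0], [0, -13, 0], [0, 0, 8], [0, 0, 8]]' --angular '[[0, 0, 0], [0, 0, 0], [0, 0, 0], [0, 0, 0], [0, 0, 0], [0, 0, 0], [0, 0, 0], [0, 0, 0], [0, 0, 0], [0, 0, 0]]' --grip '[0, 0, 0, 0, 0, 0, 0, 0, 0, 0]'

```text
time_s: 9.35
eef_pos: [479.1, -68.0, 126.7]
orientation: [0.0, 0.613, 0.79, 0.0]
wrist_force: [-1.9, 0.2, 3.0]
opening: 0.4
gripper_force: 1.0
```

```bash
python3 st.py; python3 - <<'E'
from h import *
im=eyes.camera("side")
cv2.imwrite("pics/s3.png",cv2.resize(im[150:250,220:330],None,fx=5,fy=5,interpolation=cv2.INTER_CUBIC))
E
```

```text
t 9.35 j [-0.044  0.388  0.12   2.137 -0.078  0.62   0.383] p [479.142 -68.004 126.674] r 483.9435121628322 az -8.077992861547777 op 0.38442363103421173
R [[-0.249  0.968  0.001]
 [ 0.968  0.249  0.   ]
 [-0.     0.001 -1.   ]] yaz 14.442045602183047
```

View pics/s3.png

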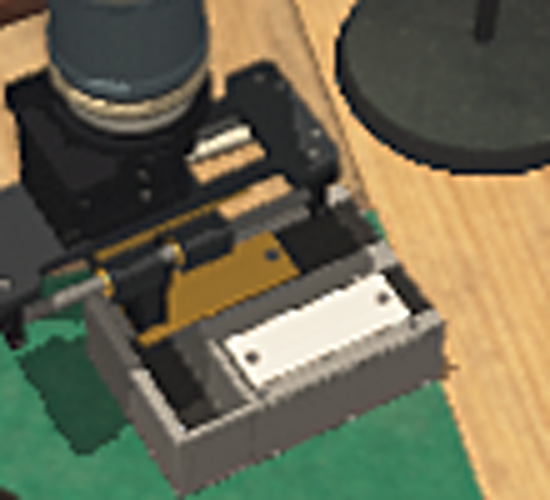

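Brass hangs out over the trough (end near (140,340)), finger just above it, silver undisturbed. Now I press slowly.

Emit:
drive_tool --translation '[[0, 0, 2], [0, 0, 2], [0, 0, 2], [0, 0, 2], [0, 0, 2], [0, 0, 2], [0, 0, 2], [0, 0, 2], [0, 0, 2], [0, 0, 0]]' --angular '[[0, 0, 0], [0, 0, 0], [0, 0, 0], [0, 0, 0], [0, 0, 0], [0, 0, 0], [0, 0, 0], [0, 0, 0], [0, 0, 0], [0, 0, 0]]' --grip '[0, 0, 0, 0, 0, 0, 0, 0, 0, 0]'

```text
time_s: 10.4
eef_pos: [478.3, -68.2, 108.6]
orientation: [-0.0, 0.613, 0.79, -0.0]
wrist_force: [0.5, 0.2, 0.0]
opening: 0.4
gripper_force: 0.0
```

```bash
python3 - <<'E'
from h import *
im=eyes.camera("side")
cv2.imwrite("pics/s4.png",cv2.resize(im[150:250,220:330],None,fx=5,fy=5,interpolation=cv2.INTER_CUBIC))
m=mask(im,(14,120,60),(32,255,255),(240,170,290,220));print(cv2.boundingRect(m),m.astype(bool).sum())
E
```

```text
(251, 202, 13, 18) 85
```

View pics/s4.png

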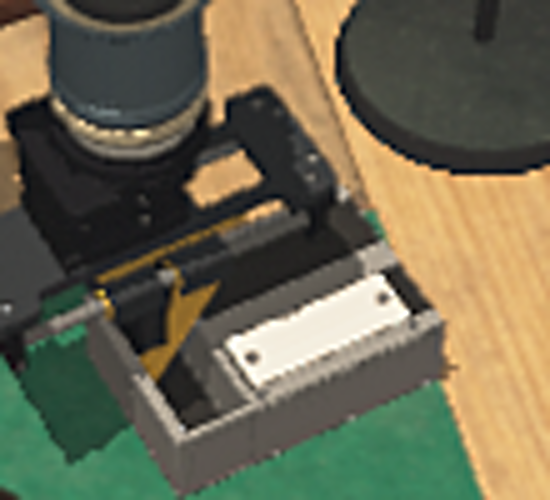

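The plate has tipped and stands in the trough (yellow strip (150,370)–(215,285)), no contact force left. I'll retreat up and back to measure it.

Emit:
drive_tool --translation '[[0, 0, -8], [0, 0, -16], [0, 0, -20], [0, 0, -25], [0, -10, -25], [0, -25, -10], [0, -30, 0], [0, -20, 0], [0, -5, 0], [0, 0, 0]]' --angular '[[0, 0, 0], [0, 0, 0], [0, 0, 0], [0, 0, 0], [0, 0, 0], [0, 0, 0], [0, 0, 0], [0, 0, 0], [0, 0, 0], [0, 0, 0]]' --grip '[0, 0, 0, 0, 0, 0, 0, 0, 0, 0]'

```text
time_s: 11.45
eef_pos: [391.4, -90.7, 213.5]
orientation: [0.001, 0.613, 0.79, 0.001]
wrist_force: [0.7, -0.8, -0.1]
opening: 0.2
gripper_force: 0.0
```

```bash
python3 st.py; python3 - <<'E'
from h import *
T=eyes.camera("top");S=eyes.camera("side")
cv2.imwrite("pics/t5_raw.png",T);cv2.imwrite("pics/s5_raw.png",S)
a=cv2.resize(T[130:205,225:305],(480,450),interpolation=cv2.INTER_CUBIC)
b=cv2.resize(S[180:255,235:290],(320,436),interpolation=cv2.INTER_CUBIC)
o=np.zeros((450,800,3),np.uint8);o[:,:480]=a;o[:436,480:]=b;cv2.imwrite("pics/v5.png",o)
for n,I,roi in(("top",T,(230,130,300,200)),("side",S,(235,175,292,235))):
    m=mask(I,(14,120,60),(32,255,255),roi);c=max(cv2.findContours(m,0,1)[0],key=cv2.contourArea);print(n,cv2.boundingRect(m),m.astype(bool).sum(),cv2.approxPolyDP(c,2,True)[:,0].tolist())
E
```

```text
t 11.45 j [-0.024  0.119  0.159  2.237 -0.027  0.785  0.405] p [391.399 -90.714 213.518] r 401.7736665986236 az -13.048917378510412 op 0.20423876146048486
R [[-0.249  0.969  0.002]
 [ 0.969  0.249  0.   ]
 [-0.     0.002 -1.   ]] yaz 14.400916804138467
top (247, 168, 14, 12) 124 [[259, 168], [247, 171], [249, 179], [260, 175]]
side (245, 196, 21, 31) 270 [[260, 196], [245, 217], [251, 226], [265, 205]]
```

View pics/v5.png

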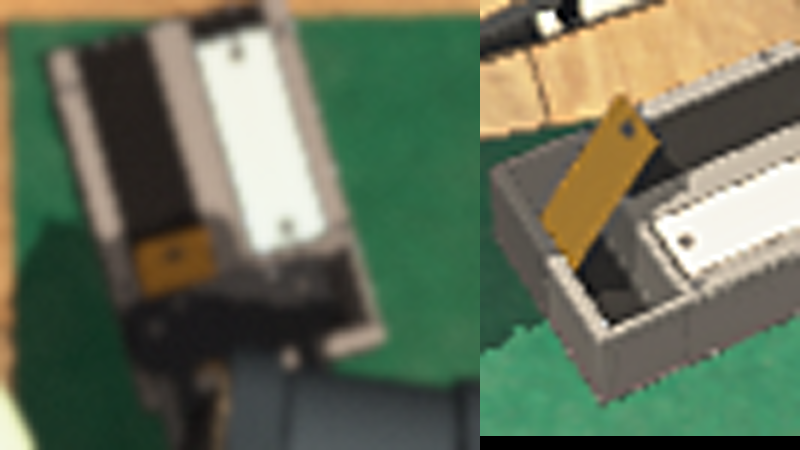

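Top view shows the raised end at about (247,170)–(260,167) px. In the side view it runs (259,196)–(266,204). I'll triangulate both upper corners.

```bash
python3 - <<'E'
from h import *
P={n:C[n]["camera_matrix"]@np.c_[C[n]["R"],C[n]["t"]] for n in C}
t=np.array([(246.8,169.9),(259.6,167.4)]).T;s=np.array([(258.9,195.9),(265.5,204.2)]).T
X=cv2.triangulatePoints(P["top"],P["side"],t,s);X=(X[:3]/X[3]).T
for x in X: print(x,"reproj",proj("top",x),proj("side",x))
a=np.radians(14.35);M=X.mean(0);d=M[:2]-[541,-78]
print("len",np.linalg.norm(X[0]-X[1]),"mid",M,"tray",d@[np.cos(a),np.sin(a)],d@[-np.sin(a),np.cos(a)])
# from model: edge at (-35,50); angle for top height
for A in(50,54,58,62,66,70):
    r=np.radians(A);L=92-46/np.sin(r);print(A,"end tray x,z (underside)",-35+L*np.cos(r),50+L*np.sin(r), "foot x",-35-46/np.tan(r))
# predicted side/top px of upper end mid for angles
E
python3 - <<'E'
import sys;sys.path.insert(0,'.')
from h import *
a=np.radians(14.35)
def w(x,y,z): return [541+x*np.cos(a)-y*np.sin(a),-78+x*np.sin(a)+y*np.cos(a),z]
for A in(52,56,60,64,68):
    r=np.radians(A);L=92-46/np.sin(r);x,z=-35+L*np.cos(r)-4*np.sin(r),50+L*np.sin(r)+4*np.cos(r)
    print(A,[ [proj(n,w(x,y,z))[0].round(1).tolist() for y in(41.5,9.5)] for n in("top","side")])
E
```

```text
[515.8 -42.6  85. ] reproj [[246.8 170.1]] [[259.1 195.9]]
[523.2 -74.8  87.5] reproj [[259.6 166.8]] [[264.9 204.3]]
len 33.09112175772754 mid [519.5 -58.7  86.2] tray -16.070744509683024 24.00794389997763
50 end tray x,z (underside) -14.462122942993261 74.47608876694598 foot x -73.59858303415487
54 end tray x,z (underside) -14.344713077339073 78.42956348249517 foot x -68.4209562882466
58 end tray x,z (underside) -14.991417878374211 82.0204248463912 foot x -63.743990187829056
62 end tray x,z (underside) -16.26725008012607 85.23117854302127 foot x -59.45863385642802
66 end tray x,z (underside) -18.060748361219044 88.04618210311929 foot x -55.48051952419266
70 end tray x,z (underside) -20.276777590283782 90.45172111230357 foot x -51.74263077624531
52 [[[246.5, 171.2], [258.8, 167.8]], [[258.3, 197.3], [264.3, 205.9]]]
56 [[[246.6, 171.2], [258.9, 167.8]], [[258.2, 196.5], [264.1, 205.2]]]
60 [[[246.8, 171.5], [259.1, 168.1]], [[257.8, 195.9], [263.7, 204.6]]]
64 [[[247.0, 172.0], [259.3, 168.6]], [[257.2, 195.5], [263.1, 204.2]]]
68 [[[247.3, 172.7], [259.6, 169.3]], [[256.4, 195.3], [262.4, 204.0]]]
```

Plate leans ≈60° with its end mid at tray (−16.5, 24.8, 85), consistent with the geometry given. Plan the tilted pinch.

```bash
python3 - <<'E'
from plan import *
F=tool(14.4,30);print(F.as_matrix())
plan([((569.2,-45.2,175.1),F,9),((545,-51.4,131.8),F,9)])
E
```

```text
[[-0.2  0.8 -0.5]
 [ 1.   0.2 -0.1]
 [ 0.  -0.5 -0.9]]
T [[-0.0, 20.2, 4.3], [-0.0, 20.5, 3.1], [-0.0, 20.6, 1.9], [-0.0, 20.7, 0.7], [-0.0, 20.7, -0.5], [-0.0, 20.6, -1.7], [-0.0, 20.5, -2.9], [-0.0, 20.3, -4.1], [-0.0, 20.0, -5.3], [0.0, 0.0, 5.6]]
A [[3.35, 0.0, 0.01], [3.35, 0.0, 0.01], [3.35, 0.0, 0.01], [3.35, 0.0, 0.01], [3.35, 0.0, 0.01], [3.35, 0.0, 0.01], [3.35, 0.0, 0.01], [3.35, 0.0, 0.01], [3.35, 0.0, 0.01], [0.0, 0.0, 0.0]]
T [[0.0, 0.0, 5.6], [0.0, 0.0, 5.6], [0.0, 0.0, 5.6], [0.0, 0.0, 5.6], [0.0, 0.0, 5.6], [0.0, 0.0, 5.6], [0.0, 0.0, 5.6], [0.0, 0.0, 5.6]]
A [[0.0, 0.0, 0.0], [0.0, 0.0, 0.0], [0.0, 0.0, 0.0], [0.0, 0.0, 0.0], [0.0, 0.0, 0.0], [0.0, 0.0, 0.0], [0.0, 0.0, 0.0], [0.0, 0.0, 0.0]]
```

Emit:
drive_tool --translation '[[0, 20.2, 4.3], [0, 20.5, 3.1], [0, 20.6, 1.9], [0, 20.7, 0.7], [0, 20.7, -0.5], [0, 20.6, -1.7], [0, 20.5, -2.9], [0, 20.3, -4.1], [0, 20, -5.3], [0, 0, 0]]' --angular '[[3.35, 0, 0], [3.35, 0, 0], [3.35, 0, 0], [3.35, 0, 0], [3.35, 0, 0], [3.35, 0, 0], [3.35, 0, 0], [3.35, 0, 0], [3.35, 0, 0], [0, 0, 0]]' --grip '[0.23, 0.23, 0.23, 0.23, 0.23, 0.23, 0.23, 0.23, 0.23, 0.23]'

```text
time_s: 12.55
eef_pos: [571.1, -42.6, 171.2]
orientation: [-0.159, 0.59, 0.764, -0.206]
wrist_force: [-0.3, 0.0, -0.0]
opening: 20.1
gripper_force: 0.0
```

```bash
python3 st.py; python3 - <<'E'
from plan import *
plan([((545,-51.4,131.8),tool(14.4,30),8)])
E
```

```text
t 12.55 j [-0.15   0.643  0.157  1.634  0.034  1.382  0.242] p [571.058 -42.602 171.243] r 572.6446756525168 az -4.266457099812217 op 20.06332517282554
R [[-0.253  0.836 -0.486]
 [ 0.967  0.219 -0.126]
 [ 0.001 -0.503 -0.865]] yaz 14.689580140520178
T [[-0.2, -0.5, 6.0], [-0.2, -0.5, 6.0], [-0.2, -0.5, 6.0], [-0.2, -0.5, 6.0], [-0.3, -0.5, 6.0], [-0.3, -0.5, 6.0], [-0.3, -0.5, 6.0], [-0.3, -0.5, 6.0]]
A [[-0.02, 0.01, 0.03], [-0.02, 0.01, 0.03], [-0.02, 0.01, 0.03], [-0.02, 0.01, 0.03], [-0.02, 0.01, 0.03], [-0.02, 0.01, 0.03], [-0.02, 0.01, 0.03], [-0.02, 0.01, 0.03]]
```

Emit:
drive_tool --translation '[[-2, -4, 0], [0, 0, 6], [0, 0, 6], [0, 0, 6], [0, 0, 6], [0, 0, 6], [0, 0, 6], [0, 0, 6], [0, 0, 6], [0, 0, 0]]' --angular '[[0, 0, 0.3], [0, 0, 0], [0, 0, 0], [0, 0, 0], [0, 0, 0], [0, 0, 0], [0, 0, 0], [0, 0, 0], [0, 0, 0], [0, 0, 0]]' --grip '[0.23, 0.23, 0.23, 0.23, 0.23, 0.23, 0.23, 0.23, 0.23, 0.23]'

```text
time_s: 13.55
eef_pos: [540.7, -54.1, 133.9]
orientation: [-0.16, 0.593, 0.761, -0.207]
wrist_force: [-0.1, 0.6, -0.2]
opening: 20.3
gripper_force: 0.0
```

```bash
python3 st.py; python3 - <<'E'
from h import *
T=eyes.camera("top");S=eyes.camera("side")
cv2.imwrite("pics/s6_raw.png",S)
for n,I,roi in(("side",S,(235,175,292,235)),):
    m=mask(I,(14,120,60),(32,255,255),roi);c=max(cv2.findContours(m,0,1)[0],key=cv2.contourArea);print(n,cv2.boundingRect(m),m.astype(bool).sum(),cv2.approxPolyDP(c,2,True)[:,0].tolist())
E
```

```text
t 13.55 j [-0.139  0.65   0.158  1.731  0.038  1.279  0.239] p [540.715 -54.146 133.937] r 543.4188394390469 az -5.7183852227646295 op 20.313472823908494
R [[-0.245  0.838 -0.488]
 [ 0.97   0.21  -0.125]
 [-0.002 -0.504 -0.864]] yaz 14.090165303946797
side (245, 200, 21, 27) 224 [[262, 200], [256, 208], [253, 205], [245, 216], [251, 226], [265, 204]]
```

Emit:
drive_tool --translation '[[1.5, 2.5, 0], [0, 2, 0], [0, 0, 0], [0, 0, 0], [0, 0, 0], [0, 0, 0], [0, 0, 0], [0, 0, 0], [0, 0, 0], [0, 0, 0]]' --angular '[[0, 0, 0], [0, 0, 0], [0, 0, 0], [0, 0, 0], [0, 0, 0], [0, 0, 0], [0, 0, 0], [0, 0, 0], [0, 0, 0], [0, 0, 0]]' --grip '[0.23, 0.23, 0.23, 0, 0, 0, 0, 0, 0, 0]' --squeeze 20

```text
time_s: 14.65
eef_pos: [544.6, -51.8, 132.5]
orientation: [-0.159, 0.594, 0.761, -0.206]
wrist_force: [-2.2, -0.5, 2.2]
opening: 4.0
gripper_force: 19.9
```

```bash
python3 st.py; python3 - <<'E'
from h import *
S=eyes.camera("side")
cv2.imwrite("pics/s7_raw.png",S)
m=mask(S,(14,120,60),(32,255,255),(235,175,292,235));c=max(cv2.findContours(m,0,1)[0],key=cv2.contourArea);print(cv2.boundingRect(m),m.astype(bool).sum(),cv2.approxPolyDP(c,2,True)[:,0].tolist())
E
```

```text
t 14.65 j [-0.141  0.657  0.157  1.722  0.036  1.281  0.236] p [544.644 -51.752 132.505] r 547.0967165083732 az -5.427940407555674 op 3.9796492857300145
R [[-0.245  0.838 -0.487]
 [ 0.97   0.21  -0.125]
 [-0.003 -0.503 -0.864]] yaz 14.082181036573088
(245, 202, 21, 24) 219 [[264, 202], [259, 208], [255, 202], [245, 216], [250, 225], [264, 206]]
```

Pinched firmly (opening 4.0 mm, 20 N). Lift straight up.

Emit:
drive_tool --translation '[[0, -3, -5], [0, -5.5, -9.5], [0, -5.5, -9.5], [0, -5.5, -9.5], [0, -5.5, -9.5], [0, -5.5, -9.5], [0, -5.5, -9.5], [0, -5.5, -9.5], [0, -5.5, -9.5], [0, -5.5, -9.5]]' --angular '[[0, 0, 0], [0, 0, 0], [0, 0, 0], [0, 0, 0], [0, 0, 0], [0, 0, 0], [0, 0, 0], [0, 0, 0], [0, 0, 0], [0, 0, 0]]' --grip '[0, 0, 0, 0, 0, 0, 0, 0, 0, 0]'

```text
time_s: 15.7
eef_pos: [544.9, -51.3, 238.0]
orientation: [-0.159, 0.594, 0.762, -0.206]
wrist_force: [-0.3, -0.6, -1.3]
opening: 4.3
gripper_force: 20.0
```

```bash
python3 st.py; python3 - <<'E'
from plan import *
S=eyes.camera("side");T=eyes.camera("top");cv2.imwrite("pics/s8_raw.png",S);cv2.imwrite("pics/t8_raw.png",T)
p,R=cur();z=R.as_matrix()[:,2];x=R.as_matrix()[:,0]
for n,I,roi in(("side",S,(225,150,300,235)),("top",T,(225,130,300,215))):
    m=mask(I,(14,120,60),(32,255,255),roi);c=max(cv2.findContours(m,0,1)[0],key=cv2.contourArea);print(n,cv2.boundingRect(m),m.astype(bool).sum(),cv2.approxPolyDP(c,2,True)[:,0].tolist())
    print("pred foot corners",proj(n,[p+147.5*z+16*x,p+147.5*z-16*x]).tolist())
P={n:C[n]["camera_matrix"]@np.c_[C[n]["R"],C[n]["t"]] for n in C}
for a,b in(((305,106),(366,291)),((302,98),(346,238))):
    X=cv2.triangulatePoints(P["top"],P["side"],np.array(a,float)[:,None],np.array(b,float)[:,None]);print("box",(X[:3]/X[3]).T)
print("box z50",ray("top",[(305,108),(360,92)],50))
plan([((560,-190,242),tool(11,30),10),((601.4,-274.4,215),tool(8.2,30),10)],)
E
```

```text
t 15.7 j [-0.152  0.532  0.17   1.657  0.048  1.469  0.247] p [544.906 -51.321 237.987] r 547.317730977659 az -5.380443252733498 op 4.2745641871391555
R [[-0.245  0.839 -0.486]
 [ 0.97   0.211 -0.125]
 [-0.003 -0.502 -0.865]] yaz 14.091442211771207
side (242, 176, 27, 30) 324 [[264, 176], [259, 181], [253, 176], [242, 196], [248, 205], [252, 199], [268, 194], [253, 198]]
pred foot corners [[242.50625743167322, 196.60806241581875], [248.33899656880843, 205.5088865874916]]
top (272, 130, 28, 2) 55 [[272, 130], [299, 131]]
pred foot corners [[252.35177800519492, 187.18723228748343], [264.9763633804234, 183.7220066897567]]
box [[ 763.4 -240.5 -195.1]]
box [[ 706.6 -194.    40.7]]
box z50 [[ 680.9 -199.9   50. ]
 [ 721.6 -346.8   50. ]]
T [[-13.8, -1.9, 0.8], [-13.8, -1.8, 0.7], [-13.8, -1.7, 0.7], [-13.8, -1.7, 0.6], [-13.8, -1.6, 0.6], [-13.8, -1.6, 0.5], [-13.8, -1.5, 0.5], [-13.9, -1.4, 0.5], [-13.9, -1.4, 0.4], [-13.9, -1.3, 0.4]]
A [[0.0, 0.17, 0.27], [0.0, 0.17, 0.27], [0.0, 0.17, 0.27], [0.0, 0.17, 0.27], [0.0, 0.17, 0.27], [0.0, 0.17, 0.27], [0.0, 0.17, 0.27], [0.0, 0.17, 0.27], [0.0, 0.17, 0.27], [0.0, 0.17, 0.27]]
T [[-9.1, 3.5, 1.1], [-9.1, 3.5, 1.1], [-9.1, 3.6, 1.1], [-9.0, 3.6, 1.0], [-9.0, 3.6, 1.0], [-9.0, 3.7, 1.0], [-9.0, 3.7, 1.0], [-9.0, 3.7, 1.0], [-9.0, 3.8, 0.9], [-9.0, 3.8, 0.9]]
A [[-0.0, 0.14, 0.24], [0.0, 0.14, 0.24], [-0.0, 0.14, 0.24], [0.0, 0.14, 0.24], [-0.0, 0.14, 0.24], [0.0, 0.14, 0.24], [0.0, 0.14, 0.24], [-0.0, 0.14, 0.24], [0.0, 0.14, 0.24], [-0.0, 0.14, 0.24]]
```

The plate is out, and its foot is within a pixel of prediction. Carry to above the easel.

Emit:
drive_tool --translation '[[-7, -1.9, 0.8], [-14, -1.8, 0.7], [-14, -1.7, 0.7], [-14, -1.7, 0.6], [-14, -1.6, 0.6], [-14, -1.6, 0.5], [-14, -1.5, 0.5], [-14, -1.4, 0.5], [-14, -1.4, 0.4], [-14, -1.3, 0.4]]' --angular '[[0, 0.17, 0.27], [0, 0.17, 0.27], [0, 0.17, 0.27], [0, 0.17, 0.27], [0, 0.17, 0.27], [0, 0.17, 0.27], [0, 0.17, 0.27], [0, 0.17, 0.27], [0, 0.17, 0.27], [0, 0.17, 0.27]]' --grip '[0, 0, 0, 0, 0, 0, 0, 0, 0, 0]'

```text
time_s: 16.8
eef_pos: [558.0, -185.9, 240.3]
orientation: [-0.165, 0.614, 0.745, -0.201]
wrist_force: [0.5, -0.0, -1.7]
opening: 3.7
gripper_force: 20.0
```

Emit:
drive_tool --translation '[[-11, 4, 1.1], [-11, 4, 1.1], [-11, 4, 1.1], [-11, 4, 1], [-11, 4, 1], [-11, 4, 1], [-11, 4, 1], [-9, 4.5, 1], [-5, 4.5, 1], [0, 0, 0]]' --angular '[[0, 0.14, 0.24], [0, 0.14, 0.24], [0, 0.14, 0.24], [0, 0.14, 0.24], [0, 0.14, 0.24], [0, 0.14, 0.24], [0, 0.14, 0.24], [0, 0.14, 0.24], [0, 0.28, 0.48], [0, 0, 0]]' --grip '[0, 0, 0, 0, 0, 0, 0, 0, 0, 0]'

```text
time_s: 17.8
eef_pos: [600.7, -270.5, 212.9]
orientation: [-0.17, 0.633, 0.729, -0.197]
wrist_force: [-0.2, -1.2, -1.1]
opening: 3.9
gripper_force: 20.0
```

```bash
python3 st.py; python3 - <<'E'
from plan import *
p,R=cur();Q=tool(8.2,30)
print("R err deg",(R.inv()*Q).as_rotvec(degrees=True),"shift",R.inv().apply(np.array([601.4,-274.4,p[2]])-p))
z=R.as_matrix()[:,2];x=R.as_matrix()[:,0]
S=eyes.camera("side");cv2.imwrite("pics/s9_raw.png",S);n="side"
m=mask(S,(14,140,60),(32,255,255),(265,200,335,300));c=max(cv2.findContours(m,0,1)[0],key=cv2.contourArea);print(n,cv2.boundingRect(m),m.astype(bool).sum(),cv2.approxPolyDP(c,2,True)[:,0].tolist())
print("pred foot corners",proj(n,[p+147.5*z+16*x,p+147.5*z-16*x]).tolist())
E
```

```text
t 17.8 j [0.126 0.719 0.26  1.4   0.077 1.508 0.483] p [ 600.697 -270.457  212.943] r 658.7743119191443 az -24.239130821208207 op 3.892360944859486
R [[-0.142  0.856 -0.498]
 [ 0.99   0.122 -0.072]
 [-0.    -0.503 -0.864]] yaz 8.128446394305607
R err deg [-0.2 -0.  -0.1] shift [-4.   0.1 -0.1]
side (287, 250, 27, 30) 320 [[312, 251], [305, 257], [301, 250], [287, 267], [292, 279], [312, 256]]
pred foot corners [[286.1180236839076, 268.39868709381983], [291.85797884439836, 279.84535394297677]]
```

Emit:
drive_tool --translation '[[-2, 2, 3.5], [-2, 4, 6.8], [0, 4, 6.8], [0, 4, 6.8], [0, 4, 6.8], [0, 4, 6.8], [0, 4, 6.8], [0, 4, 6.8], [0, 4, 6.8], [0, 0, 0]]' --angular '[[0, 0, 0], [0, 0, 0], [0, 0, 0], [0, 0, 0], [0, 0, 0], [0, 0, 0], [0, 0, 0], [0, 0, 0], [0, 0, 0], [0, 0, 0]]' --grip '[0, 0, 0, 0, 0, 0, 0, 0, 0, 0]'

```text
time_s: 18.85
eef_pos: [600.9, -273.4, 145.1]
orientation: [-0.171, 0.632, 0.73, -0.197]
wrist_force: [-0.1, 0.3, -0.7]
opening: 3.7
gripper_force: 20.0
```

```bash
cat > chk.py <<'E'
from plan import *
import sys
s=ctrl.observe();print("F",s["wrist_force"],"t",s["time_s"])
p,R=cur();z=R.as_matrix()[:,2];x=R.as_matrix()[:,0];f=p+147.5*z
a=u(8.2);d=f-[546.9,-282.2,0]
print("p",p,"foot easel",d[0]*np.cos(a)+d[1]*np.sin(a),-d[0]*np.sin(a)+d[1]*np.cos(a),d[2])
S=eyes.camera("side");cv2.imwrite(f"pics/{sys.argv[1]}_raw.png",S)
m=mask(S,(14,140,60),(32,255,255),(265,200,335,310));c=max(cv2.findContours(m,0,1)[0],key=cv2.contourArea);print(cv2.boundingRect(m),m.astype(bool).sum(),cv2.approxPolyDP(c,2,True)[:,0].tolist())
print("pred foot",proj("side",[f+16*x,f-16*x]).tolist())
cv2.imwrite(f"pics/{sys.argv[1]}.png",cv2.resize(S[205:315,260:345],None,fx=5.4,fy=5.4,interpolation=cv2.INTER_CUBIC))
E
python3 chk.py e1
```

```text
F [-0.1  0.3 -0.7] t 18.85
p [ 600.9 -273.4  145.1] foot easel -19.6000889498224 1.1130648063664228 17.71640034728304
(286, 266, 27, 28) 287 [[311, 269], [304, 274], [299, 267], [286, 283], [291, 293]]
pred foot [[285.67123035315296, 283.5282814862216], [291.16520873420745, 294.71666631028415]]
```

Emit:
drive_tool --translation '[[-1, 0.5, 0.9], [0, 0.5, 0.9], [0, 0.5, 0.9], [0, 0.5, 0.9], [0, 0.5, 0.9], [0, 0.5, 0.9], [0, 0.5, 0.9], [0, 0.5, 0.9], [0, 0, 0], [0, 0, 0]]' --angular '[[0, 0, 0], [0, 0, 0], [0, 0, 0], [0, 0, 0], [0, 0, 0], [0, 0, 0], [0, 0, 0], [0, 0, 0], [0, 0, 0], [0, 0, 0]]' --grip '[0, 0, 0, 0, 0, 0, 0, 0, 0, 0]'

```text
time_s: 19.9
eef_pos: [601.6, -274.7, 138.6]
orientation: [-0.17, 0.632, 0.73, -0.197]
wrist_force: [0.3, -0.7, 1.3]
opening: 3.2
gripper_force: 20.0
```

```bash
python3 chk.py e2
```

```text
F [ 0.3 -0.7  1.3] t 19.9
p [ 601.6 -274.7  138.6] foot easel -18.855093570867556 -0.476808722793145 11.066941797911454
(286, 268, 27, 28) 286 [[311, 271], [304, 275], [300, 268], [286, 284], [288, 288], [292, 288], [289, 290], [291, 295]]
pred foot [[286.14490391014004, 285.2868665868737], [291.62713649871836, 296.45221428879057]]
```

Emit:
drive_tool --translation '[[0, 0.5, 0.9], [0, 0, 0], [0, 0.7, -0.4], [0, 0.7, -0.4], [0, 0.7, -0.4], [0, 0, 0], [0, 0, 0], [0, 0, 0], [0, 0, 0], [0, 0, 0]]' --angular '[[0, 0, 0], [0, 0, 0], [0, 0, 0], [0, 0, 0], [0, 0, 0], [0, 0, 0], [0, 0, 0], [0, 0, 0], [0, 0, 0], [0, 0, 0]]' --grip '[0, 0, 0, 0, 0, 0, 0, 0, 0, 0]'

```text
time_s: 20.95
eef_pos: [603.5, -274.5, 137.4]
orientation: [-0.17, 0.632, 0.73, -0.197]
wrist_force: [-0.3, 0.5, 5.1]
opening: 3.8
gripper_force: 20.0
```

```bash
python3 chk.py e3
```

```text
F [-0.3  0.5  5.1] t 20.95
p [ 603.5 -274.5  137.4] foot easel -17.028436824144215 -0.5666540603986094 9.929492904653827
(286, 268, 28, 28) 294 [[312, 271], [305, 275], [301, 268], [286, 284], [288, 288], [292, 288], [289, 290], [291, 295]]
pred foot [[286.8386546713919, 285.2807925748367], [292.32217254570935, 296.43605676200326]]
```

Foot is on the ledge (5 N upward) and about 1–2 mm off the panel. Release gently and withdraw along the plate.

Emit:
drive_tool --translation '[[0, 0, 0], [0, 0, 0], [0, 0, 0], [0, 0, 0], [0, 0, -3], [0, 0, -5], [0, 0, -8], [0, 0, -10], [0, 0, -10], [0, 0, -10]]' --angular '[[0, 0, 0], [0, 0, 0], [0, 0, 0], [0, 0, 0], [0, 0, 0], [0, 0, 0], [0, 0, 0], [0, 0, 0], [0, 0, 0], [0, 0, 0]]' --grip '[0.08, 0.14, 0.2, 0.2, 0.2, 0.2, 0.2, 0.2, 0.2, 0.2]'

```text
time_s: 22.0
eef_pos: [627.4, -270.9, 178.3]
orientation: [-0.17, 0.632, 0.73, -0.196]
wrist_force: [-0.1, -0.0, 1.0]
opening: 18.0
gripper_force: 0.0
```

Emit:
drive_tool --translation '[[0, 0, -15], [0, 0, -20], [0, 0, -20], [0, 0, -15], [15, 0, -5], [25, 0, 0], [25, 0, 0], [25, 0, 0], [15, 0, 0], [0, 0, 0]]' --angular '[[0, 0, 0], [0, 0, 0], [0, 0, 0], [0, 0, 0], [0, 0, 0], [0, 0, 0], [0, 0, 0], [0, 0, 0], [0, 0, 0], [0, 0, 0]]' --grip '[0.2, 0.2, 0.2, 0.2, 0.2, 0.2, 0.2, 0.2, 0.2, 0.2]'

```text
time_s: 23.0
eef_pos: [649.2, -158.0, 241.8]
orientation: [-0.171, 0.63, 0.732, -0.196]
wrist_force: [0.3, -0.0, -0.1]
opening: 17.7
gripper_force: 0.0
```

```bash
python3 chk.py e4; python3 - <<'E'
from h import *
T=eyes.camera("top");S=eyes.camera("side")
a=cv2.resize(T[130:200,300:380],(440,385),interpolation=cv2.INTER_CUBIC)
b=cv2.resize(S[180:310,240:330],(360,520),interpolation=cv2.INTER_CUBIC)
o=np.zeros((520,800,3),np.uint8);o[:385,:440]=a;o[:,440:]=b;cv2.imwrite("pics/v10.png",o)
E
```

```text
F [ 0.3 -0.  -0.1] t 23.0
p [ 649.2 -158.   241.8] foot easel 44.885805891073595 108.27009108921982 114.2884616406834
(286, 262, 27, 34) 367 [[307, 262], [286, 284], [288, 288], [292, 288], [289, 290], [291, 295], [312, 273]]
pred foot [[293.1005288049974, 218.37943743563648], [298.76284069181503, 228.5081361279985]]
```

View pics/v10.png

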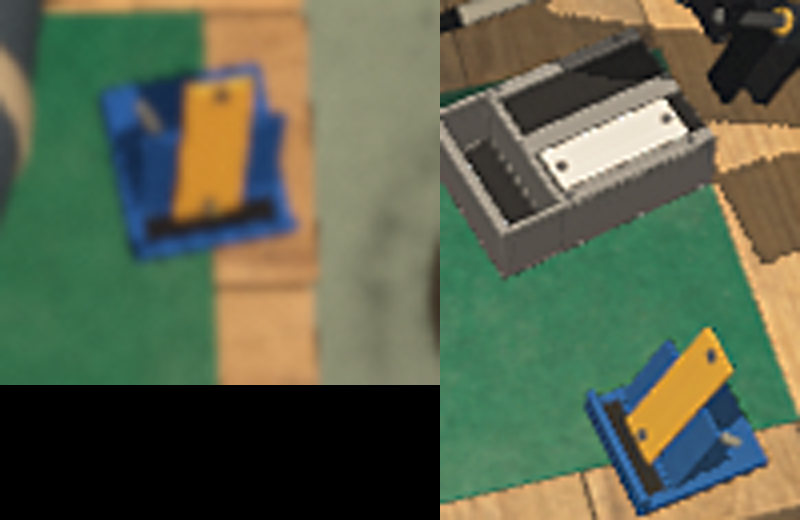

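The brass plate stands on the ledge leaning on the panel, and the silver plate is still in its lane. Next I'll check squareness by triangulating the four corners.

```bash
python3 - <<'E'
from h import *
P={n:C[n]["camera_matrix"]@np.c_[C[n]["R"],C[n]["t"]] for n in C}
t=np.array([(334,145.1),(345.5,145.6),(331.5,169.6),(344,170.2)]).T-.5
s=np.array([(307.5,261.75),(313.5,273),(286.25,284.5),(293.25,296.25)]).T-.5
X=cv2.triangulatePoints(P["top"],P["side"],t,s);X=(X[:3]/X[3]).T
print("TL TR BL BR\n",X)
a=np.radians(8.2);d=X-[546.9,-282.2,0]
print("easel frame",np.c_[d[:,:2]@np.array([[np.cos(a),-np.sin(a)],[np.sin(a),np.cos(a)]]),d[:,2]])
# predicted corners of a square plate in easel frame, upper face, foot corner underside at -15.5
r=np.radians(59.5)
def w(x,y,z): return [546.9+x*np.cos(a)-y*np.sin(a),-282.2+x*np.sin(a)+y*np.cos(a),z]
L=[]
for l in(92,0):
  for y in(16,-16): L.append(w(-15.5+l*np.cos(r)-4*np.sin(r),y-.5,8+l*np.sin(r)+4*np.cos(r)))
for n,o in(("top",t.T),("side",s.T)): print(n,"obs-pred",(o-proj(n,L)).tolist())
from collections import OrderedDict
ims={"top":eyes.camera("top"),"side":eyes.camera("side")}
for n in ims:
    m=mask(ims[n],(14,120,60),(32,255,255),(310,120,360,200) if n=="top" else (275,240,335,310))
    c=max(cv2.findContours(m,0,1)[0],key=cv2.contourArea);print(n,cv2.minAreaRect(c)); q=np.array(L)[[0,1,3,2]];print("pred",cv2.minAreaRect(proj(n,q).astype(np.float32)))
    m=mask(ims[n],(0,0,190),(180,60,255),ROI[n] if n=="top" else (254,180,298,240));print("steel",rect(n,m,54)[:3])
E
```

```text
TL TR BL BR
 [[ 575.7 -262.    90.9]
 [ 577.6 -292.1   87.9]
 [ 524.  -268.5   16.2]
 [ 526.7 -302.4   16. ]]
easel frame [[ 31.4  15.9  90.9]
 [ 29.  -14.1  87.9]
 [-20.7  16.8  16.2]
 [-22.8 -17.1  16. ]]
top obs-pred [[-0.3069813248033597, -1.3638741853150407], [-1.2262422257616663, 1.1518211665880358], [0.09325104384379301, 0.8754282864677521], [0.8727602308980522, 3.4023130930151524]]
side obs-pred [[1.4974505550564459, -1.0511303390574653], [1.4461107092419638, -1.096543285126188], [-0.35363819737330005, -1.509155822145317], [1.1712228874400807, -0.9253875021998965]]
top ((333.86309814453125, 159.96685791015625), (80.3421630859375, 44.42163848876953), 86.90594482421875)
pred ((338.5665283203125, 156.08639526367188), (12.054787635803223, 26.052127838134766), 7.422972679138184)Traceback (most recent call last):
  File "<stdin>", line 21, in <module>
  File "h.py", line 17, in mask
    return (l==1+np.argmax(s[1:,4])).astype(np.uint8)*255
                 ~~~~~~~~~^^^^^^^^^
    return _wrapfunc(a, 'argmax', axis=axis, out=out, **kwds)
    return bound(*args, **kwds)
ValueError: attempt to get argmax of an empty sequence
```

The plate is square within the ~2 mm measuring error: the side-view edges match prediction and the tool yaw at release was 8.1° against the easel's 8.2°. The gripper is clear, so I'm handing in.

```bash
python3 -c "
from bench import order
print(order.job_done())"
```

```text
the job is handed in; nothing more can be done
None
```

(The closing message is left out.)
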